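Third hand: hold the hook rail against the jig's sprung fence

TASK

Be my third hand while I screw the back plate onto this wooden hook rail: pick the rail up from the worktop and stand it on the base of the fitting jig, hooks towards the front of the jig (away from the fence), with its right end up against the jig's end stop and its flat back squarely against the steel fence. Then push the sprung fence back gently until its black pointer stands in the green part of the gauge, never far into the red, and keep it there: finish while still holding the rail pressed like that, without letting go, and leave everything else on the worktop where it is.

Things in the scene. Friction and masses are not known exactly. Their poses are not given: they have to be found in the camera images.
- rail_center (a point): Centre of the loose brown wooden hook rail: 26 mm thick (x), 140 mm long (y), 70 mm high (z), about 0.2 kg, standing on its long narrow edge; this point is 35 mm above its foot. At the start the hooks (its -x side) look roughly to the robot; +x is the flat back. Grip it across its thickness, mid-length, in its upper part, so that the fingers stay above the fence.
- rail_back (a point): Middle of the rail's flat back: 13 mm from rail_center along the rail's own +x, same height.
- rail: The same rail; origin at the centre of its foot, 35 mm below rail_center, same axes. Two dark steel hooks stick out 25 mm from its -x face, 48 mm either side of the middle, 24 to 43 mm above its foot.
- jig: Fitting jig, fixed to the worktop (place and yaw vary). Origin on the worktop; x from its open front to the fence at the back, y to the left, z up. Plywood base 12 mm thick, x = -75 to 95 mm, y = -102 to 102 mm; the rail stands on it. Behind the fence a fixed spring block, front at x = 56 mm, top 44 mm above the worktop. Left, at y = 72 to 96 mm, a flat gauge: white, green, red towards the back.
- end_stop (a point): Middle of the face (it looks to the jig's +y) of the aluminium end stop at the jig's right, at jig y = -70 mm, x = -2 mm, 31 mm above the worktop. The stop is fixed, runs from jig x = -52 to 48 mm and is 50 mm high above the worktop. With the rail's right (-y) end against it the rail's centre is at jig y = 0.
- fence_face (a point): Point on the sprung fence, a steel plate 132 mm wide (y), 10 mm thick (x), from 14 to 43 mm above the worktop; the fingers must stay above that. The point lies in its front face, mid-width, at worktop height (z = 0); the face is at jig x = +10 mm when free. It slides only along the jig's x.
- fence (a joint): How far the fence is pushed back, in m: 0 when free, grows as it is pushed along the jig's +x, end of travel 0.032. A spring pushes back with 0.6 N per mm from zero (no preload). The black pointer is in the green from 0.010 to 0.022 (6 to 13 N), in the red beyond.
- tin: Loose food tin, 75 mm across, 58 mm high, origin under its centre; a bystander that stands on the other side of the jig from the rail.
- timer: Loose red kitchen timer, 62 mm, behind the work; bystander.
- mug: Loose purple mug, 96 mm high, behind the work, by the hob; bystander.
- bowl: Loose small white bowl, 85 mm across, 42 mm high, behind the work; bystander.

How it is judged:
On the way, in this order (a step that is already met when the one before it is completed fails the run):
1. the rail is lifted clear of the worktop (height (world z) of rail_center above 0.053 m), for 0.1 s.
2. the rail stands upright on the jig's base, in front of the fence (z of rail_center in the frame of jig below 0.052 m and x of rail_center in the frame of jig between -0.06 and 0.035 m and y of rail_center in the frame of jig between -0.01 and 0.04 m and angle between rail's own z axis and vertical below 0.15 rad), for 0.1 s.
At the end, for the whole second after the job is handed in: Rail upright (0.08 rad) on the jig's base (within 5 mm), flat back on the fence and square (0.06 rad), right end within 4 mm of the end stop, at rest; the robot still holds it (over 2 N) and presses the fence back 9 to 23 mm with 5 to 15 N (value of joint fence between 0.009 and 0.023 m and contact force between rail and fence between 5 and 15 N and contact force between the fingers and rail above 2 N and x of rail_back in the frame of fence_face between -0.004 and 0.004 m and y of rail_center in the frame of jig between -0.004 and 0.004 m and z of rail_center in the frame of jig below 0.052 m and angle between the x axis of rail and the x axis of jig, either way round below 0.06 rad and angle between rail's own z axis and vertical below 0.08 rad and linear speed of rail below 0.01 m/s); the arm keeps its last pose, push and grip.
It fails at once if the fence is driven far into the red (more than 29 mm) (value of joint fence above 0.029 m).
It fails at once if a bystander is disturbed (moved by more than 25 mm) (distance of any of tin, timer, mug, bowl from where it was at the start of the episode above 0.025 m).
It also fails if it takes over 48 s, if anything falls off the work surface, if the arm or the gripper's body presses on something with over 40 N, if the wrist force passes 120 N, or if a joint passes its speed limit or range.

ROBOT

A 6-joint arm with a two-finger parallel gripper is mounted at the origin on a cart in front of the work surface, level with it; the furniture and walls round the work are solid. World frame = base frame: x ahead of the robot, y to its left, z up, the work surface at z = 0. Lengths are in m, angles in rad, forces in N, time in s.
With the tool pointing down it reaches from about 0.325 to 0.9 m from the base axis. Payload 3.5 kg.
Tool frame: the origin (TCP) lies on the front face of the gripper's body, between the roots of the fingers; the fingertips stand 73 mm ahead of it and the grasp point (between the pads) lies 54 mm ahead of it; z points along the fingers, y is the line along which they close (so a half turn about z gives the same grasp; the last joint's range is limited). The gripper opens to 85 mm and grips with 20 to 120 N. Pads are 22 mm wide; open, the fingers measure 114 mm over their backs; the gripper's body (76 mm by 85 mm) begins 54 mm behind the grasp point. The pads swing forward as they close: fully open they stand 13 mm farther back than shut.
Start: joints at [-1.324, 0.276, -0.026, 1.268, 0, 1.467], TCP at [0.214, -0.587, 0.304] pointing down, gripper open.
Joint ranges: [-3.12, 3.12], [-0.85, 1.88], [-1.08, 1.24], [-1.95, 2.15], [-1.57, 1.53], [-3.14, 3.14]. Speed limits (rad/s): [2.57, 2.57, 3.14, 3.14, 3.14, 3.14].

INTERFACE

Orientations are given as a rotation vector (axis times angle).
In Python, from cell import * gives the robot as it stands. Calls block until the motion is done:
- move_pose(position, orientation): joint-space move of the TCP to a pose.
- servo_line(position, velocity=0.15, orientation=None): straight line of the TCP; orientation=None keeps the orientation; velocity is the mean speed in m/s.
- move_joints(angles): joint-space move.
- gripper_to(opening, f_grip=None): opening from 0.0 (shut) to 1.0 (fully open); f_grip is the grip in N (None keeps the last); returns when the fingers have stopped.
- dwell(seconds).
- solve_ik(position, orientation): joint angles nearest the present ones, or None.
- camera(name): name is "scene" or "side" or "wrist"; returns (picture, depth): 480x640x3 uint8, blue, green, red; 480x640 float32, m along the optical axis (not along the pixel's ray), 0 where there is no reading.
- get_calibration(name): a dict with "vertical_fov" (degrees; the focal length in pixels is half the picture's height over the tangent of half this angle, whatever the lens; pixels are square), "cx", "cy" (the principal point, pixels), "xyz" and "orientation" of the camera in the world. Camera axes: x right, y up, looking along -z (the intrinsics and any distortion apply to the point x, -y, -z); pixel columns grow to the right and rows downward; lengths in m; the calibration is good to about 2 mm. A picture is of the moment at which its call begins: read the wrist's pose just before it. get_calibration takes no time and is no camera call; for the wrist camera it gives the pose at the moment of the call.
A pose or a line that the arm cannot do raises Unreachable and nothing moves.
- finish_job(): hands the job in; it is judged then, once.
Trained networks look in the newest picture that a camera, given by its name, has taken for a name from the list of things; names that differ only in an ending like _2 or _b are one class to them, and where a whole thing is asked for, a point or a joint stands for the part that bears it (a point fixed in the world has none). Each returns a list of dicts, best first, with "confidence" (0 to 1); they miss things now and then, are a little off and sometimes report something else, mostly with a low value. They report only what shows in the picture. A call takes as long as a camera call.
- search_frame(camera, query): "location" ([column, row] in pixels, amid what is visible of it).
- place_of(camera, query): "location" ([column, row] in pixels: a listed point, or the origin of a listed thing).
Readings, each from a call of its own:
- get_time(): time.
- get_joints(): joint angles.
- get_joint_velocities(): joint speeds.
- get_joint_efforts(): joint torques, N m.
- get_tool_pos(): TCP position.
- get_ee_rot(): TCP orientation.
- get_wrist_force(): force on the tool from outside, world axes, zero at the start.
- get_ft_torque(): the same for the moment, N m.
- get_opening(): opening from 0.0 (shut) to 1.0 (fully open).
- get_grasp_force(): force on a finger pad.
Only numpy, scipy, OpenCV 4.12 (cv2) and the standard library are available. Lean on these libraries where they do the work, as an engineer would, in place of code of your own. Each camera call takes 0.05 s, during which the arm holds its last target. There are 200 camera calls.

## Working session

There is one attempt and no reset: what is moved stays moved. The work goes in short steps, each a Python script; the robot and the scene stay as the last script left them, time stands still between calls to the robot, and variables do not carry over. Pictures are saved under pics/ and viewed, at most 10 in all, crops included, and the job is handed in when it is done.

```bash
mkdir -p pics
cat > h.py <<'E'
from cell import *
import numpy as np, cv2
from scipy.spatial.transform import Rotation as R
def rot(o):
    o=np.array(o,float)
    if o.shape==(3,3): return o
    return (R.from_rotvec(o) if o.size==3 else R.from_quat(o)).as_matrix()
def deproj(c,u,v,d):
    f=240/np.tan(np.radians(c["vertical_fov"])/2)
    p=np.stack([(u-c["cx"])/f*d,-(v-c["cy"])/f*d,-d],-1)
    return p@rot(c["orientation"]).T+np.array(c["xyz"])
def ray_z(c,uv,z):
    o=np.array(c["xyz"]);p=deproj(c,np.float64(uv[0]),np.float64(uv[1]),np.float64(1.));d=p-o
    return o+d*(z-o[2])/d[2]
E
python3 - <<'E'
from h import *
for n in("scene","side"):
    im,d=camera(n);c=get_calibration(n);print(n,c)
    cv2.imwrite(f"pics/{n}.png",im);np.savez(f"{n}.npz",im=im,d=d)
    for q,z in(("rail_center",.035),("rail_back",.035),("rail",0),("jig",0),("end_stop",.031),("fence_face",0),("tin",0)):
        for r in place_of(n,q)[:1]:
            print(n,q,round(r["confidence"],2),np.round(r["location"],1),ray_z(c,r["location"],z).round(4))
print(get_time())
E
```

```text
scene {'vertical_fov': 53.33331110806107, 'cx': 323.1246224806538, 'cy': 235.16970436368356, 'xyz': array([0.11725268, 0.99147723, 0.53515637]), 'orientation': array([ 0.40445605, -1.42132555, -2.27416571])}
scene rail_center 0.58 [327.7 313.2] [0.4757 0.3722 0.035 ]
scene rail_back 0.61 [320.8 312.1] [0.4884 0.3751 0.035 ]
scene rail 0.56 [325.7 331.7] [0.4755 0.3811 0.    ]
scene jig 0.59 [367.3 266.3] [0.5115 0.1268 0.    ]
scene end_stop 0.56 [388.7 239.9] [0.498 0.038 0.031]
scene fence_face 0.92 [366.7 268.5] [0.5085 0.1365 0.    ]
scene tin 0.9 [419.  230.1] [ 0.4741 -0.1107  0.    ]
side {'vertical_fov': 43.46881629332788, 'cx': 311.79320746716843, 'cy': 231.8767107916537, 'xyz': array([ 0.35365311, -0.88972681,  0.74931968]), 'orientation': array([ 0.99060524, -0.13039527, -0.20589627])}
side rail_center 0.66 [234.4 197.9] [0.4739 0.3671 0.035 ]
side rail_back 0.68 [239.4 195. ] [0.4874 0.3786 0.035 ]
side rail 0.62 [237.8 207. ] [0.4822 0.3823 0.    ]
side jig 0.8 [269.5 272.5] [0.5114 0.1032 0.    ]
side end_stop 0.69 [267.9 279.3] [0.498  0.0409 0.031 ]
side tin 0.64 [270.8 353.3] [ 0.4728 -0.1291  0.    ]
0.8
```

View pics/scene.png

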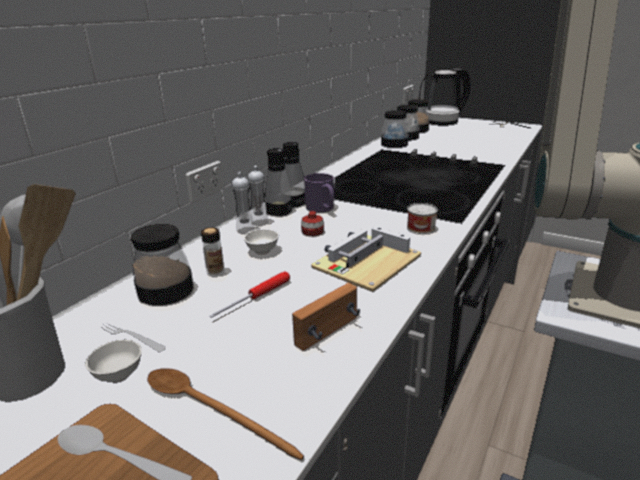

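View pics/side.png

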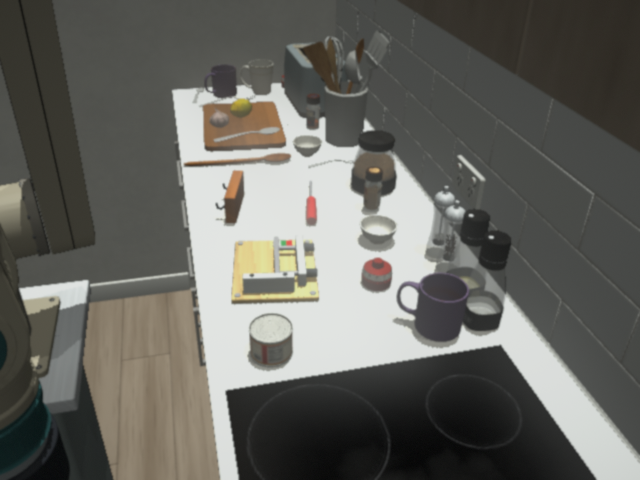

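The scene view shows the rail (~327,315) with its hooks towards the robot, and the jig (~367,260) with the tin beyond it. The side view agrees: rail at (234,197), jig at (275,268), tin at (271,338), and the bystanders are clear of the path. Next I'll take close looks with the wrist camera.

```bash
cat >> h.py <<'E'
def down(yaw,flip=1):
    # tool y along world x turned by yaw, z down
    return (R.from_euler('z',yaw)*R.from_matrix(np.array([[0,flip,0],[flip,0,0],[0,0,-1.]]))).as_rotvec()
E
python3 - <<'E'
from h import *
print(rot(get_ee_rot()).round(2))
c=get_calibration("wrist");print("cam rel",(rot(get_ee_rot()).T@(c["xyz"]-np.array(get_tool_pos()))).round(3))
for fl in(1,-1):
    for p in([.48,.11,.3],[.45,.37,.3]): print(fl,np.round(solve_ik(p,down(0,fl)),2))
fl=min((1,-1),key=lambda f:abs(solve_ik([.45,.37,.3],down(0,f))[5]))
print("flip",fl)
for n,p,qs in(("wj",[.47,.11,.33],(("jig",0),("end_stop",.031),("fence_face",0))),("wr",[.45,.36,.33],(("rail_center",.035),("rail_back",.035),("rail",0)))):
    move_pose(p,down(0,fl));dwell(.3)
    c=get_calibration("wrist");im,d=camera("wrist")
    cv2.imwrite(f"pics/{n}.png",im);np.savez(n+".npz",im=im,d=d,**{k:np.array(v) for k,v in c.items()})
    for q,z in qs:
        for r in place_of("wrist",q)[:1]: print(q,round(r["confidence"],2),np.round(r["location"]),ray_z(c,r["location"],z).round(4))
print(get_time())
E
```

```text
[[ 0.94  0.34  0.  ]
 [ 0.34 -0.94 -0.  ]
 [-0.    0.   -1.  ]]
cam rel [ 0.071 -0.001 -0.069]
1 [ 0.09  0.04 -0.31  1.22  0.    1.66]
1 [ 0.58  0.2  -0.13  1.24  0.    2.15]
-1 [ 0.09  0.04 -0.31  1.22  0.   -1.48]
-1 [ 0.58  0.2  -0.13  1.24  0.   -0.99]
flip -1
jig 0.98 [286. 194.] [0.5091 0.1062 0.    ]
end_stop 0.92 [294. 124.] [0.4969 0.0375 0.031 ]
fence_face 0.92 [271. 193.] [0.5239 0.1051 0.    ]
rail 0.87 [304. 212.] [0.4714 0.3741 0.    ]
5.4083
```

View pics/wj.png

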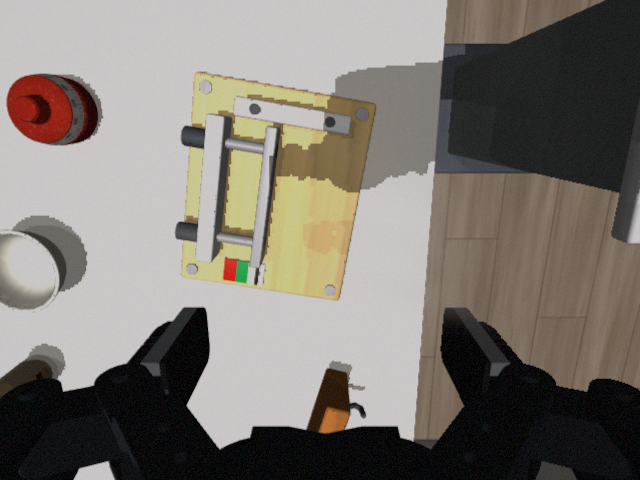

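View pics/wr.png

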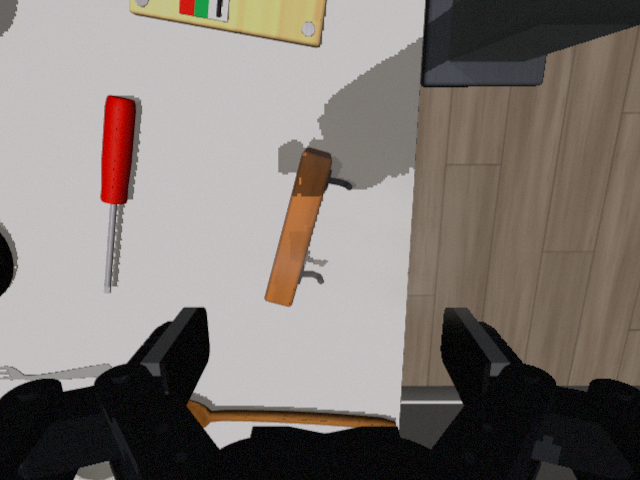

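```bash
cat > m.py <<'E'
from h import *
def pts(n):
    z=np.load(n+".npz");d=z["d"];c={k:z[k] for k in("vertical_fov","cx","cy","xyz","orientation")}
    v,u=np.mgrid[:480,:640];P=deproj(c,u,v,d.astype(float));P[d==0]=np.nan
    return P,z["im"]
def sel(P,lo,hi): return P[np.all((P>lo)&(P<hi),axis=-1)]
def rect(p):
    (cx,cy),(w,h),a=cv2.minAreaRect(p[:,:2].astype(np.float32)*1000); return np.round((cx,cy,w,h,a),1),len(p),p[:,2].mean().round(4)
if __name__=="__main__":
    P,_=pts("wr"); print("rail top",rect(sel(P,[.4,.25,.064],[.55,.47,.08])))
    P,_=pts("wj")
    print("table",np.nanmedian(sel(P,[.3,0,-.01],[.7,.3,.006])[:,2]))
    print("base",rect(sel(P,[.4,-.03,.009],[.65,.25,.015])))
    print("stop top",rect(sel(P,[.4,-.03,.047],[.65,.06,.053])))
    print("fence top",rect(sel(P,[.5,.045,.040],[.545,.2,.0465])))
E
python3 m.py
```

```text
rail top (array([474.7, 378.2, 139.4,  26. ,  74.1]), 4603, np.float64(0.0685))
table -0.0012836957760953838
base (array([521.5, 105.8, 203.2, 169.3,  80.5]), 25172, np.float64(0.0108))
stop top (array([497. ,  31. ,  16. ,  99.6,  80.5]), 2214, np.float64(0.0488))
fence top (array([526.9, 107.1, 127. ,  10.1,  80.5]), 1450, np.float64(0.0417))
```

Fits agree with the given sizes: rail 139×26 mm at (0.4747, 0.3782), yaw -15.9°. Jig base 203×169 mm, yaw -9.5°, so the jig origin is (0.5116, 0.1075); the stop and fence tops match that. The wrist pictures show the rail at (298,227), the jig at (275,185) with its gauge at lower left (240,270), and nothing in the way. I'll grasp now.

```bash
cat >> h.py <<'E'
RY,JY=np.radians(-15.9),np.radians(-9.5)
J0=np.array([.5116,.1075])
def jw(x,y,z): # jig to world
    c,s=np.cos(JY),np.sin(JY); return [J0[0]+c*x-s*y,J0[1]+s*x+c*y,z]
def tcpj():
    p=np.array(get_tool_pos());c,s=np.cos(JY),np.sin(JY);d=p[:2]-J0
    return np.array([c*d[0]+s*d[1],-s*d[0]+c*d[1],p[2]])
def fj():
    f=np.array(get_wrist_force());c,s=np.cos(JY),np.sin(JY)
    return np.array([c*f[0]+s*f[1],-s*f[0]+c*f[1],f[2]])
E
python3 - <<'E'
from h import *
o=down(RY,-1);p=[.4747,.3782]
move_pose(p+[.19],o);servo_line(p+[.108],.1)
print(fj().round(2))
gripper_to(0.,50);print("grip",get_opening(),get_grasp_force(),fj().round(2),np.round(get_tool_pos(),4))
servo_line(p+[.19],.1);print("lift",get_opening(),get_grasp_force(),fj().round(2))
move_pose(jw(-.028,.008,.19),down(JY,-1));dwell(.3)
c=get_calibration("wrist");im,d=camera("wrist");cv2.imwrite("pics/held.png",im)
np.savez("held.npz",im=im,d=d,**{k:np.array(v) for k,v in c.items()})
print(tcpj().round(4),fj().round(2),get_opening(),get_time())
E
python3 - <<'E'
from m import *
P,_=pts("held")
Q=P.copy();Q[...,:2]-=J0;Q[...,:2]=Q[...,:2]@R.from_euler('z',JY).as_matrix()[:2,:2]
for a in ([-.06,-.1,.12],[.02,.1,.17]),([-.06,-.1,.08],[.02,.1,.12]):
    s=sel(Q,*a);print(len(s),len(s) and (s.min(0).round(4),s.max(0).round(4),rect(s)))
s=sel(Q,[-.2,-.095,.045],[.05,-.06,.054]);print("stop",rect(s))
E
```

```text
[-0.5   0.7  -0.41]
grip 0.29727240735841604 49.75695312023163 [-0.55 -0.04  1.67] [0.4749 0.3783 0.1083]
lift 0.2980164591549922 49.36163127422333 [-0.4 -0.7 -0.7]
[-0.028   0.0088  0.19  ] [ 0.54  0.76 -1.67] 0.29569597469639713 9.9
34102 (array([-0.06  , -0.061 ,  0.1201]), array([0.0188, 0.0551, 0.17  ]), (array([-33.7,  -7.9,  96.6,  83.6,  58.9]), 34102, np.float64(0.1514)))
815 (array([-0.06  , -0.0609,  0.0873]), array([-0.0185,  0.059 ,  0.1199]), (array([-49.9,  -4.6,  36.2, 123.7,  12.9]), 815, np.float64(0.1114)))
stop (array([ -1.9, -78.1,  99.8,  15.8,   0.1]), 6712, np.float64(0.0487))
```

View pics/held.png

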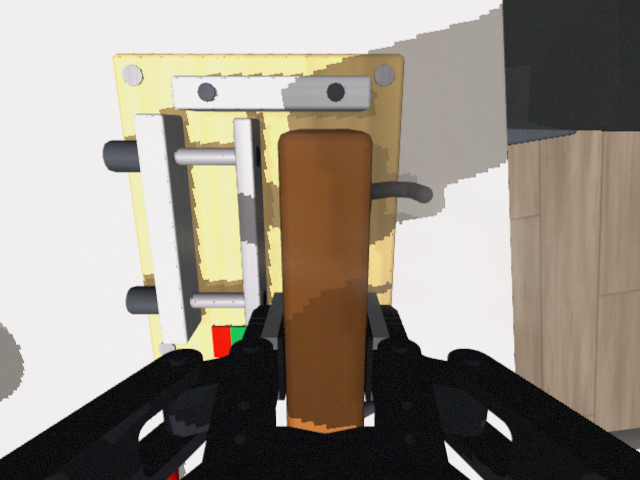

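The rail is held squarely and parallel to the fence (bar at column ~250, rail at columns 280-372). Its right end (row 132) is about 9 mm short of the stop (row 108), as planned. Next I lower it, then slide it to the stop.

Run:
```python
from h import *
servo_line(jw(-.028,.008,.128),.1);dwell(.2);f0=fj();print("free",f0.round(2))
z=.1225
while z>.117:
    servo_line(jw(-.028,.008,z),.03);dwell(.1);f=fj()-f0
    print(z,get_tool_pos()[2].round(4),f.round(2))
    if f[2]>4: break
    z-=.001
z+=.0005
y=.008
for k in range(14):
    y-=.001;servo_line(jw(-.028,y,z),.03);dwell(.08);f=fj()-f0
    print("y",round(y,4),tcpj()[1].round(4),f.round(2))
    if f[1]>5: break
np.save("st.npy",np.r_[y,z,f0]);print(get_time())
```

```text
free [ 0.6   0.16 -1.44]
0.1225 0.1224 [-0.75 -0.37  0.28]
0.1215 0.1215 [-0.83  0.03 -0.41]
0.1205 0.1205 [-1.05  0.24 -0.45]
0.1195 0.1203 [-2.26 -1.62  6.41]
y 0.007 0.007 [-1.14 -1.79  4.34]
y 0.006 0.0064 [-0.42  1.75  5.24]
y 0.005 0.0053 [-1.5   2.56  6.4 ]
y 0.004 0.0042 [-0.76  2.8   6.72]
y 0.003 0.0031 [-0.08  2.61  7.21]
y 0.002 0.0021 [-0.24  2.68  6.91]
y 0.001 0.0011 [-0.11  2.    6.7 ]
y 0.0 0.0001 [-0.4   2.77  6.13]
y -0.001 -0.0004 [0.   4.78 5.95]
y -0.002 -0.0006 [-0.69  7.83  6.32]
15.6833
```

Contact with the stop came at y ≈ -0.5 mm, as expected. Now I push the fence back in steps.

```bash
python3 - <<'E'
from h import *
s=np.load("st.npy");f0=s[2:];z=s[1]+.0003;y=-.0013
servo_line(jw(-.008,y,z),.05)
for x in np.r_[np.arange(-.006,.008,.002),.008:.0121:.002]:
    servo_line(jw(x,y,z),.03);dwell(.1)
    print(round(x,4),tcpj().round(4),(fj()-f0).round(2))
np.save("st.npy",np.r_[y,z,f0])
c=get_calibration("wrist");im,d=camera("wrist");cv2.imwrite("pics/press.png",im)
np.savez("press.npz",im=im,d=d,**{k:np.array(v) for k,v in c.items()})
print(get_opening(),get_grasp_force(),get_time())
E
python3 - <<'E'
from m import *
P,_=pts("press")
Q=P.copy();Q[...,:2]-=J0;Q[...,:2]=Q[...,:2]@R.from_euler('z',JY).as_matrix()[:2,:2]
s=sel(Q,[-.02,-.064,.038],[.054,-.01,.047]);print("fence",s.min(0),s.max(0))
s=sel(Q,[-.02,-.075,.075],[.05,-.025,.09]);print("rail top",s.min(0).round(4),s.max(0).round(4),np.percentile(s[:,1],2),rect(s),np.polyfit(s[:,0],s[:,2],1),np.polyfit(s[:,1],s[:,2],1))
E
```

```text
-0.006 [-0.0092 -0.0005  0.1203] [-8.16  6.12 12.94]
-0.004 [-0.0075 -0.0004  0.1203] [-8.96  6.67 14.93]
-0.002 [-0.0056 -0.0004  0.1203] [-9.82  7.19 15.86]
0.0 [-0.0036 -0.0005  0.1203] [-9.79  7.81 15.72]
0.002 [-0.0016 -0.0005  0.1203] [-8.9   6.95 16.03]
0.004 [-0.0004 -0.0004  0.1203] [-10.67   6.73  17.29]
0.006 [ 0.0008 -0.0004  0.1203] [-12.59   7.16  19.09]
0.008 [ 0.0021 -0.0005  0.1203] [-13.39   6.32  20.94]
0.01 [ 0.0035 -0.0005  0.1203] [-16.09   6.75  22.71]
0.012 [ 0.0048 -0.0004  0.1204] [-17.9    7.46  25.96]
0.30161928165785046 52.826610803604126 19.7833
fence [-0.01997656 -0.06399998  0.03909863] [ 0.0259146  -0.01004687  0.04697684]
rail top [-0.0098 -0.07    0.0759] [ 0.0164 -0.025   0.0834] -0.06920553900664111 (array([  3.3, -47.5,  26.2,  45. ,   0. ]), 14229, np.float64(0.0805)) [-0.01444063  0.08056515] [0.00683028 0.0808497 ]
```

View pics/press.png

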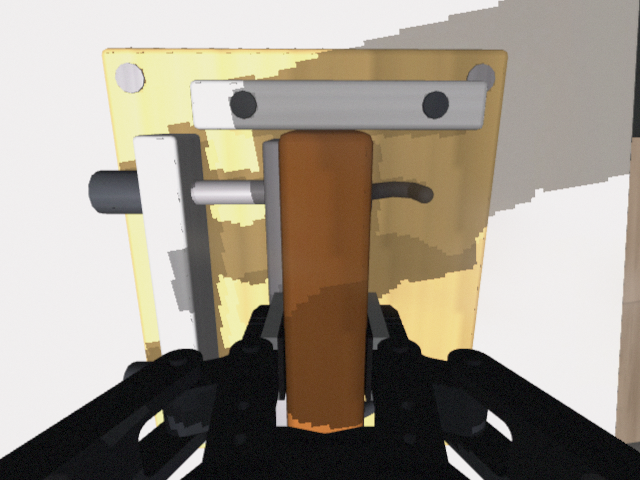

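The fence is about 8 mm back and the rail is square, with its right end on the stop (row 132) and its top at about 82 mm. Arm compliance is pressing the rail onto the base with 26 N, so I'll ease z up and then keep pushing.

```bash
python3 - <<'E'
from h import *
s=np.load("st.npy");f0=s[2:];y,z=s[:2];x=.012
for k in range(40):
    servo_line(jw(x,y,z),.03);dwell(.1);f=fj()-f0;t=tcpj()
    print(round(x,4),round(z,4),t.round(4),f.round(2))
    if f[2]>8: z+=.001
    elif f[2]<2.5: z-=.0004
    elif t[0]>.0115: break
    if t[0]<.0115 and f[2]<14: x+=min(.002,.0125-t[0])
    if t[0]>.0145: x-=.001
    if get_time()>33: break
np.save("st.npy",np.r_[y,z,f0,x])
c=get_calibration("wrist");im,d=camera("wrist");cv2.imwrite("pics/press2.png",im)
np.savez("press.npz",im=im,d=d,**{k:np.array(v) for k,v in c.items()})
print(get_opening(),get_grasp_force(),get_time())
E
cat > chk.py <<'E'
from m import *
P,_=pts("press")
Q=P.copy();Q[...,:2]-=J0;Q[...,:2]=Q[...,:2]@R.from_euler('z',JY).as_matrix()[:2,:2]
s=sel(Q,[-.02,-.064,.038],[.053,-.01,.045]);print("fence back x",np.percentile(s[:,0],98))
s=sel(Q,[-.02,-.075,.075],[.05,-.025,.09]);print("rail top",s.min(0).round(4),s.max(0).round(4),rect(s),np.polyfit(s[:,0],s[:,2],1)[0])
E
python3 chk.py
```

```text
0.012 0.1203 [ 0.0048 -0.0004  0.1203] [-17.26   7.42  25.88]
0.012 0.1213 [ 0.0057 -0.0005  0.1203] [-13.     7.11  15.6 ]
0.012 0.1223 [ 0.0058 -0.0005  0.1204] [-10.26   7.54   9.29]
0.014 0.1233 [ 0.0071 -0.0006  0.1205] [-11.57   7.64   5.51]
0.016 0.1233 [ 0.0087 -0.0005  0.1205] [-11.72   7.54   6.35]
0.018 0.1233 [ 0.0102 -0.0005  0.1205] [-12.27   8.34   6.86]
0.02 0.1233 [ 0.0117 -0.0005  0.1205] [-14.36   8.2    8.41]
0.02 0.1243 [ 0.0117 -0.0006  0.1207] [-12.37   7.32   4.07]
0.29648734823029615 50.28537333011627 22.6333
fence back x 0.032251504244933976
rail top [-0.0031 -0.0701  0.0762] [ 0.0232 -0.025   0.0833] (array([ 10. , -47.6,  45.1,  26.2,  89.9]), 14216, np.float64(0.0806)) -0.01596497451081932
```

```bash
python3 - <<'E'
from h import *
s=np.load("st.npy");f0=s[2:5];y,z,x=s[0],s[1],s[5]
servo_line(jw(x+.002,y,z+.0003),.02);dwell(.6)
print(tcpj().round(4),(fj()-f0).round(2),get_grasp_force())
c=get_calibration("wrist");im,d=camera("wrist")
np.savez("press.npz",im=im,d=d,**{k:np.array(v) for k,v in c.items()})
a=camera("side")[0][200:340,200:340];b=camera("scene")[0][200:340,290:430]
cv2.imwrite("pics/end.png",cv2.resize(np.hstack([a,b]),(800,400),interpolation=cv2.INTER_CUBIC))
dwell(1);print(tcpj().round(4),(fj()-f0).round(2),get_time())
E
python3 chk.py
```

```text
[ 0.0132 -0.0006  0.1208] [-11.43   8.53   3.84] 50.14633119106293
[ 0.0132 -0.0006  0.1207] [-12.75   7.95   3.26] 24.6333
fence back x 0.033668252837631606
rail top [-0.0016 -0.0701  0.0763] [ 0.0246 -0.025   0.0834] (array([ 11.5, -47.6,  26.2,  45.1,   0. ]), 14204, np.float64(0.0807)) -0.01727574857312468
```

View pics/end.png

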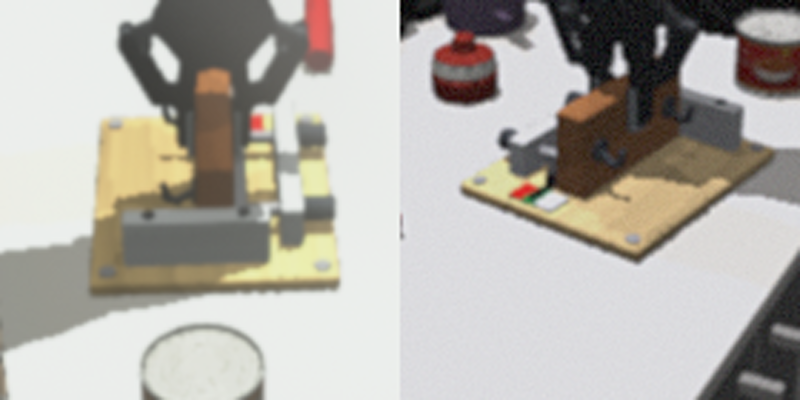

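The rail stands upright on the base against the fence and end stop. The black pointer is in the green patch (right half, about 540,192), and the readings are steady.

```bash
python3 -c "
from cell import *
print(finish_job())"
```

```text
the job is handed in; nothing more can be done
None
```

I handed the job in with the arm still holding the rail on the jig base, right end on the stop and back flat on the fence, pushed back about 14 mm into the green; no verdict came back.

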